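# Nudge a throwing bat onto the wheel's pins

### The arm

A 6-joint arm with a two-finger parallel gripper is mounted at the origin on the work surface. World frame = base frame: x ahead of the robot, y to its left, z up, the work surface at z = 0. Lengths are in m, angles in degrees, forces in N, time in s.
With the tool pointing down it reaches from about 0.3 to 0.75 m from the base axis. Payload 8.5 kg.
Tool frame: the origin (TCP) lies at the very end of the fingers, on their centre line; the grasp point (between the pads) lies 19 mm behind it; z points along the fingers, y is the line along which they close (so a half turn about z gives the same grasp; the last joint's range is limited). The gripper opens to 85 mm and grips with 20 to 120 N. Pads are 22 mm wide; open, the fingers measure 114 mm over their backs; the gripper's body (76 mm by 85 mm) begins 54 mm behind the grasp point. The pads swing forward as they close: fully open they stand 13 mm farther back than shut.
Start: joints at [-88.596, 21.807, 74.336, -0, 83.858, -12.336], TCP at [0.131, -0.534, 0.194] pointing down, gripper open.
Joint ranges: [-178.18, 178.18], [-50.72, 133.34], [12.68, 142.11], [-81.47, 261.47], [9.98, 163.14], [-165.26, 165.26]. Speed limits (degrees/s): [136.94, 136.94, 180, 180, 180, 180].

### API

Orientations are given as a 3x3 rotation matrix whose columns are the frame's x, y, z axes.
In Python, from rig import env gives the robot as it stands.
- The arm moves only by the tool move_arm, never from a script. Its argument "plan" is a list of rows, each a list of 7 numbers: the turn, a rotation vector about the tool's x, y, z in degrees, then the shift along the tool's x, y, z in cm, then the gripper command: -1 is shut, 1 is fully open, values between are in proportion. In form: [[ax, ay, az, tx, ty, tz, jaw], ...]. A call has 1 to 5 rows; each row is the pose to reach, as a shift and turn from the pose commanded when the call began, along the tool's axes at that moment; what a row does not reach only later rows make up. A row lasts 1/10 s, in which the tool goes at most 50 mm and 8.59 degrees, less where a joint would pass 70% of its speed; a pose out of reach is approached as far as the arm can. A call with a gripper value outside its range is refused whole. The fingers move at their own pace and stop on an object; "squeeze" is the grip in N (left out, the last holds). Time passes only in rows, so rows that repeat a pose let the fingers close. It gives the time, the measured TCP pose, the force, the opening and the grip force at its end, in the units of the state.
- env.observe(): the state, without advancing time (a new reading comes with each control period).
- env.get_image(name): name is "scene" or "top" or "wrist"; returns a dict with "color" (420x560x3 uint8, red, green, blue), "fov_y" (degrees; the focal length in pixels is half the picture's height over the tangent of half this angle, whatever the lens; pixels are square), "cx", "cy" (the principal point, pixels), "distortion" ([k1, k2, p1, p2, k3] as OpenCV has them; the pictures are not rectified), "R" (3x3) and "t" (3): a world point X has camera coordinates R X + t. Camera axes: x right, y down, z forward; pixel columns grow to the right and rows downward; lengths in m; the calibration is good to about 2 mm. A picture is of the moment at which its call begins. There is no depth.
- env.close_job(): hands the job in; it is judged then, once.
Trained networks look in a picture, given as the dict that the camera call returned (one of the last four; its "shot" number tells which), for a name from the list of things; names that differ only in an ending like _2 or _b are one class to them, and where a whole thing is asked for, a point or a joint stands for the part that bears it (a point fixed in the world has none). Each returns a list of dicts, best first, with "conf" (0 to 1); they miss things now and then, are a little off and sometimes report something else, mostly with a low value. They report only what shows in the picture. A call takes as long as a camera call. They do not tell look-alikes from the thing itself.
- env.outline_of(target, picture): "mask" (420x560 bool, what is visible of it) and "bbox" ([centre column, centre row, width, height] in pixels, round what is visible of it).
- env.tip_of(target, picture): "pixel" ([column, row] in pixels: a listed point, or the origin of a listed thing).
The state is a dict: "time_s": time; "q": joint angles; "qvel": joint speeds; "joint_efforts": joint torques, N m; "position": TCP position; "tool_rot": TCP orientation; "ft_force": force on the tool from outside, world axes, zero at the start; "wrist_torque": the same for the moment, N m; "grip_width": finger opening in m; "gripper_force": force on a finger pad.
Only numpy, scipy, OpenCV 4.12 (cv2) and the standard library are available. Lean on these libraries where they do the work, as an engineer would, in place of code of your own. Each camera call takes 0.05 s, during which the arm holds its last target. There are 200 camera calls.

### The job

The square wooden bat was set down crooked and now rides on top of the two pins of the pottery wheel. With your fingertips gently nudge it sideways, never lifting or gripping it, until both of its holes drop over the pins and it lies flat on the wheel head. Keep the little clay bowl standing untouched in the middle of the bat, leave the other things alone, and take your hand away.

Things in the scene. Friction and masses are not known exactly. Their poses are not given: they have to be found in the camera images.
- wheel: the fixed white tabletop pottery wheel. Origin: on the table under the wheel axis; x to its back (end with the tool tray, away from the robot), y left, z up. Housing 470 mm long (x -170 to +300), 340 wide (y -170 to +170): its edges show its direction. Grey deck 152 mm above the table; a lipped tray with low things lies on it from x = +165 to +240, then a motor cover 35 mm high
- head (a point): centre of the top face of the wheel head: flat aluminium disc 160 mm across, 15 mm thick, does not turn, on a hub of 27 mm radius. Its top is 200 mm above the table, 48 mm above the deck. Axes as wheel
- pin_left (a point): foot of the steel pin at y = +60 mm of the wheel, on the head's top face. Both pins are 9.5 mm in diameter with a hemispherical top, stand 9 mm above the head and lie on the wheel's y axis, 120 mm apart, hidden below the bat at the start
- pin_right (a point): foot of the other such pin, at y = -60 mm of the wheel
- bat: pale wooden plate 190 x 190 x 10 mm, 0.25 to 0.47 kg. Origin: centre of its underside; x, y along its sides, z up. At the start it lies on the pin tops and the head's back rim, sloping some 6 degrees down to the back: 16-34 mm too far back (wheel +x), up to 22 mm to a side, turned up to 0.3 rad. It juts past the head all round: fingertips can reach down beside any edge. Slides at a few N, drops by itself
- hole_left (a point): centre, at the underside of the bat, of the through hole at y = +60 mm of the bat: 13 mm in diameter; it goes over pin_left
- hole_right (a point): the same for the hole at y = -60 mm of the bat; it goes over pin_right
- bowl: small open bowl of unfired clay, 78 mm across the rim, 45 mm high, foot 44 mm across, 0.1 kg, standing loose within about 8 mm of the middle of the bat. Origin: centre of its underside, z up
- rib: flat wooden throwing rib, 94 x 44 x 7 mm, lying in the same tray; origin: centre of its underside. Leave it
- loop_tool: trimming tool with a wooden handle and wire loop, 137 mm long along its y, 13 mm thick, lying in the tray at the back of the deck; origin: under its middle. Leave it
- water_cup: white cup, 64 mm across, 55 mm high, on the table to the right of the wheel; origin: centre of its underside. Leave it
- jar_a: glass jar with a steel lid, 60 mm across, 75 mm high, on the table to the left of the wheel; origin: centre of its underside. Leave it
- jar_b: small amber jar with a black lid, 48 mm across, 60 mm high, on the table to the left; origin: centre of its underside. Leave it
- brush_pot: round pale pot with brushes standing in it, 92 mm across, about 240 mm high with the brushes, on the table to the right; origin: centre of its underside. Leave it
There are look-alikes about, which are no part of the job. What is shaped like the bowl but black or green is not meant.

How it is judged (in metres and radians):
At the end, for the whole second after the job is handed in: Both holes of the bat are over their pins and down on the wheel head (each hole's underside centre within 3 mm of its pin's foot), the bat is flat within 0.015 rad and still, and the bowl stands upright and still within 20 mm of the middle of the bat (distance between hole_left and pin_left below 0.003 m and distance between hole_right and pin_right below 0.003 m and angle between bat's own z axis and vertical below 0.015 rad and linear speed of each of bat, bowl below 0.01 m/s and horizontal distance between bowl and bat below 0.02 m and angle between bowl's own z axis and vertical below 0.05 rad); the robot touches nothing.
It fails at once if the bat is lifted off the pins (z of bat in the frame of head above 0.015 m or angle between bat's own z axis and vertical above 0.2 rad).
It fails at once if the bat is gripped or pushed hard (more than 35 N) (contact force between the fingers and bat above 35 N).
It fails at once if the bowl is touched by the robot, slides off the middle of the bat or tips (contact force between bowl and the arm above 0.5 N or contact force between bowl and the fingers above 0.5 N or horizontal distance between bowl and bat above 0.025 m or angle between bowl's own z axis and vertical above 0.35 rad).
It fails at once if something else on the wheel or table is moved (distance of any of rib, loop_tool, water_cup, jar_a, jar_b, brush_pot from where it was at the start of the episode above 0.03 m).
It also fails if it takes over 58 s, if anything falls off the work surface, if the arm or the gripper's body presses on something with over 40 N, if the wrist force passes 120 N, or if a joint passes its speed limit or range.

## Working session

There is one attempt and no reset: what is moved stays moved. The work goes in short steps, Python scripts to look and compute and a tool call to move; the robot and the scene stay as the last step left them, time stands still between calls to the robot, and variables do not carry over. Pictures are saved under pics/ and viewed, at most 10 in all, crops included, and the job is handed in when it is done.

Besides the shell and the picture viewer there is one more tool, called after "Emit:" in YAML: its name, and indented under it one key for each argument. move_arm: Moves the arm, as the interface text tells. Its arguments: {"type":"object","properties":{"plan":{"type":"array"},"squeeze":{"type":"number"}},"required":["plan"]}

```bash
ls; mkdir -p pics; cat > h.py <<'E'
import numpy as np,cv2,pickle
from rig import env
def K(p):
    f=210/np.tan(np.radians(p['fov_y'])/2)
    return np.array([[f,0,p['cx']],[0,f,p['cy']],[0,0,1]])
def ray(p,uv):
    u=cv2.undistortPoints(np.array(uv,float).reshape(-1,1,2),K(p),np.array(p['distortion'],float)).reshape(-1,2)
    R=np.array(p['R']);t=np.array(p['t'])
    return -R.T@t, np.c_[u,np.ones(len(u))]@R
def onz(p,uv,z):
    o,d=ray(p,uv); z=np.broadcast_to(z,len(d))
    return o+d*((z-o[2])/d[:,2])[:,None]
def proj(p,X):
    R=np.array(p['R']);t=np.array(p['t'])
    return cv2.projectPoints(np.array(X,float).reshape(-1,3),cv2.Rodrigues(R)[0],t,K(p),np.array(p['distortion'],float))[0].reshape(-1,2)
def save(p,n): cv2.imwrite('pics/'+n,p['color'][:,:,::-1])
E
python3 - <<'E'
from h import *
for n in ['top','scene']:
    p=env.get_image(n); save(p,n+'0.png'); pickle.dump(p,open(n+'.pkl','wb'))
    print(n,p['fov_y'],-np.array(p['R']).T@p['t'])
    for t in ['wheel','bat','bowl','head','hole_left','hole_right','pin_left','pin_right']:
        r=env.tip_of(t,p); o=env.outline_of(t,p) if t in('wheel','bat','bowl') else []
        print(t,[(np.round(x['pixel'],1).tolist(),round(x['conf'],2)) for x in r[:3]],[(np.round(x['bbox']).tolist(),round(x['conf'],2)) for x in o[:3]])
E
python3 -c "
import cv2,numpy as np
a=cv2.imread('pics/top0.png');b=cv2.imread('pics/scene0.png')"
```

```text
pics
top 49.55031386970119 [0.33390831 0.00380397 1.50512568]
wheel [] [([283.0, 227.0, 126.0, 163.0], 0.79)]
bat [([286.4, 232.6], 0.7)] [([290.0, 233.0, 74.0, 66.0], 0.81), ([121.0, 294.0, 17.0, 15.0], 0.34)]
bowl [([196.1, 227.3], 0.81), ([363.1, 240.9], 0.8), ([289.4, 232.2], 0.73)] [([365.0, 297.0, 27.0, 25.0], 0.98), ([362.0, 198.0, 23.0, 22.0], 0.89), ([195.0, 226.0, 17.0, 26.0], 0.85)]
head [] []
hole_left [([269.6, 235.0], 0.56)] []
hole_right [([248.8, 178.6], 0.6), ([313.2, 232.0], 0.58)] []
pin_left [([263.2, 243.8], 0.6)] []
pin_right [] []
scene 44.88925703148513 [ 1.15523314 -0.97732315  1.17138978]
wheel [] [([282.0, 236.0, 180.0, 134.0], 0.9)]
bat [([265.3, 201.8], 0.6), ([306.6, 147.3], 0.17), ([252.8, 214.4], 0.16)] [([264.0, 201.0, 85.0, 62.0], 0.86)]
bowl [([221.8, 307.6], 0.96), ([176.3, 280.3], 0.74), ([259.0, 320.7], 0.58)] [([268.0, 188.0, 28.0, 22.0], 0.97), ([174.0, 273.0, 27.0, 23.0], 0.96), ([262.0, 312.0, 27.0, 27.0], 0.91)]
head [] []
hole_left [([273.8, 190.1], 0.65), ([152.0, 319.7], 0.6)] []
hole_right [([253.9, 212.5], 0.58)] []
pin_left [([269.1, 183.3], 0.81), ([276.4, 190.1], 0.63), ([155.0, 318.8], 0.49)] []
pin_right [([303.0, 149.4], 0.23)] []
```

```bash
python3 - <<'E'
import cv2
a=cv2.imread('pics/top0.png')
cv2.imwrite('pics/topc.png',cv2.resize(a[110:330,170:440],None,fx=2.7,fy=2.7,interpolation=cv2.INTER_CUBIC))
a=cv2.imread('pics/scene0.png')
cv2.imwrite('pics/scenec.png',cv2.resize(a[110:340,130:410],None,fx=2.6,fy=2.6,interpolation=cv2.INTER_CUBIC))
E
```

```text
(no output)
```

View pics/topc.png

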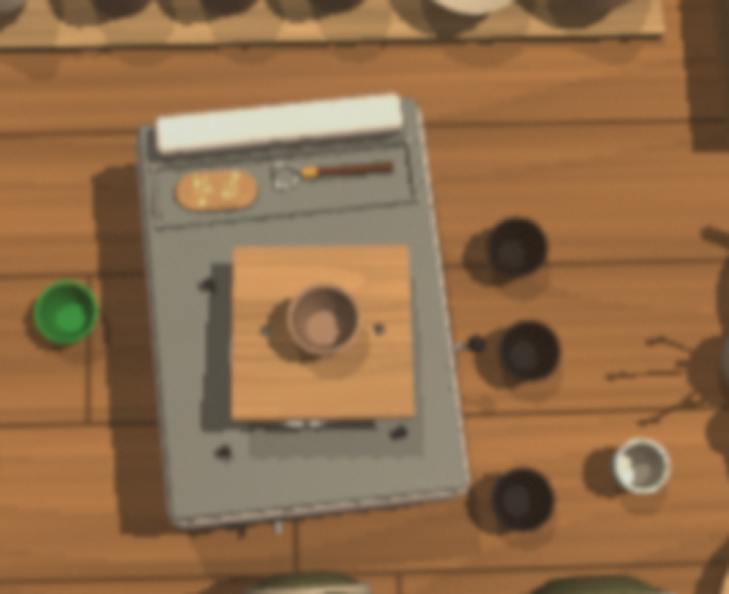

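View pics/scenec.png

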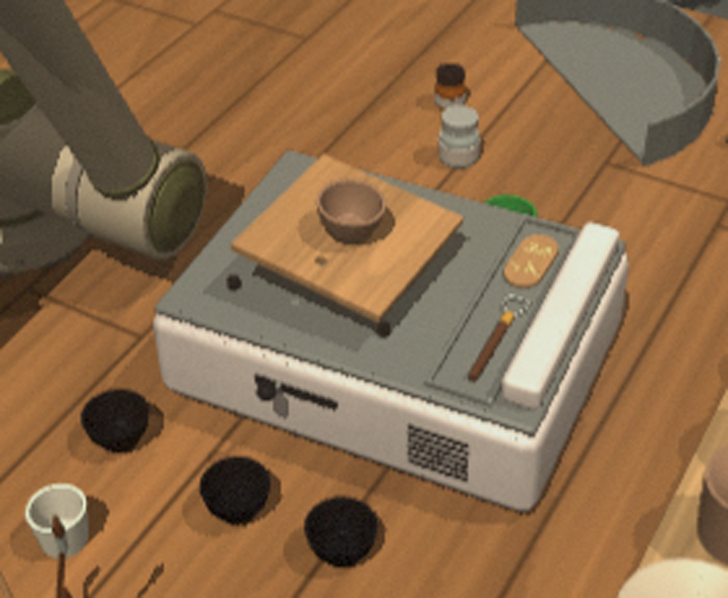

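The top view shows the bat at crop x 232–414, y 247–418, roughly square to the image, with the holes at (266,330) and (378,328). The wheel is turned a few degrees left of it. No real obstacle stands near the front or the left, and the black bowls sit on the right of the table. I'll fit the poses by silhouette in both views.

```bash
cat > fit.py <<'E'
from h import *
from scipy.optimize import minimize
def Rz(a): c,s=np.cos(a),np.sin(a); return np.array([[c,-s,0],[s,c,0],[0,0,1]])
S=4
def sil(p,X):
    u=proj(p,X); m=np.zeros((420*S,560*S),np.uint8)
    cv2.fillConvexPoly(m,cv2.convexHull(np.round((u+.5)*S).astype(np.int32)),1)
    return m.reshape(420,S,560,S).mean((1,3))
def hullmask(m):
    m=m.astype(np.uint8); n,l,s,_=cv2.connectedComponentsWithStats(m); k=1+np.argmax(s[1:,4])
    c=cv2.findContours((l==k).astype(np.uint8),cv2.RETR_EXTERNAL,cv2.CHAIN_APPROX_NONE)[0]
    h=cv2.convexHull(max(c,key=len)); o=np.zeros(m.shape,np.uint8); cv2.fillConvexPoly(o,h,1); return o
def box(x0,x1,y0,y1,z0,z1): return np.array([[x,y,z] for x in(x0,x1) for y in(y0,y1) for z in(z0,z1)])
WB=np.r_[box(-.17,.3,-.17,.17,0.01,.152),box(.245,.295,-.15,.15,.152,.187)]
def wheelX(q): return WB@Rz(q[2]).T+[q[0],q[1],0]
def batpts(P,q,flat=False):  # P local bat pts, q world x,y,yaw of bat; tilt by wheel unless flat
    w=q[3:]; tilt=0 if flat else np.arctan(.009/.08)
    X=P@Rz(q[2]-w[2]).T; 
    c=np.cos(tilt);s=np.sin(tilt)
    X=X@np.array([[c,0,s],[0,1,0],[-s,0,c]]).T
    d=Rz(w[2]).T@np.array([q[0]-w[0],q[1]-w[1],0])
    X=X+[d[0],d[1],(.2 if flat else .209-d[0]*np.tan(tilt))]
    return X@Rz(w[2]).T+[w[0],w[1],0]
BB=box(-.095,.095,-.095,.095,0,.01)
def best(f,x0,step):
    x0=np.array(x0,float); sx=np.vstack([x0]+[x0+np.eye(3)[i]*step[i] for i in range(3)])
    return minimize(f,x0,method='Nelder-Mead',options=dict(initial_simplex=sx,xatol=1e-4,fatol=1e-2,maxiter=150))
E
cat > m.py <<'E'
from fit import *
ps=[env.get_image(n) for n in('top','scene')]
W=[hullmask(env.outline_of('wheel',p)[0]['mask']) for p in ps]
def cost(Xf,M,P): return sum(np.abs(sil(p,Xf)-m).sum() for p,m in zip(P,M))
c0=onz(ps[0],[[283,227]],.15)[0]
for k in([0,1],[0],[1]):
    r=best(lambda q:cost(wheelX(q),[W[i] for i in k],[ps[i] for i in k]),[c0[0]-.06,c0[1],.1],[.02,.02,.05]); print('wheel',k,r.x,r.fun)
    if k==[0,1]: w=r.x
np.save('w.npy',w)
B=[hullmask(env.outline_of('bat',p)[0]['mask']) for p in ps]
b0=onz(ps[0],[[290,233]],.21)[0]
for k in([0,1],[0],[1]):
    r=best(lambda q:cost(batpts(BB,np.r_[q,w]),[B[i] for i in k],[ps[i] for i in k]),[b0[0],b0[1],0.],[.01,.01,.05]);d=Rz(w[2]).T@[r.x[0]-w[0],r.x[1]-w[1],0]
    print('bat',k,r.x,r.fun,'in wheel',d[:2],r.x[2]-w[2])
    if k==[0,1]:
        b=r.x
np.save('b.npy',b)
for n in('hole_left','hole_right'):
    s=1 if n=='hole_left' else -1
    for p in ps: print(n,proj(p,batpts(np.array([[0,s*.06,.01]]),np.r_[b,w])),[(np.round(x['pixel'],1),x['conf']) for x in env.tip_of(n,p)[:2]])
for p,n in zip(ps,'ts'):
    im=p['color'][:,:,::-1].copy(); im=cv2.resize(im,None,fx=4,fy=4,interpolation=cv2.INTER_CUBIC)
    T=np.array([[-.17,-.17,.152],[.3,-.17,.152],[.3,.17,.152],[-.17,.17,.152]])@Rz(w[2]).T+[w[0],w[1],0]
    Q=batpts(np.array([[-.095,-.095,.01],[.095,-.095,.01],[.095,.095,.01],[-.095,.095,.01]]),np.r_[b,w])
    for X,c in((T,(255,0,0)),(Q,(0,0,255)),(wheelX(w)[[0,2,6,4]],(0,255,0))):
        cv2.polylines(im,[np.round(4*(proj(p,X)+.5)).astype(int)],True,c,1)
    cv2.imwrite(f'pics/ov{n}.png',im[480:1080,720:1440] if n=='t' else im[520:1120,700:1480])
print(env.observe()['position'],env.observe()['time_s'])
E
python3 m.py
```

```text
wheel [0, 1] [0.53191525 0.00200445 0.08457707] 2239.875
wheel [0] [0.52668097 0.0011586  0.08208994] 997.125
wheel [1] [0.5329427  0.01481139 0.07590583] 909.9375
bat [0, 1] [ 0.55507322 -0.0152472  -0.00839523] 259.5625 in wheel [ 0.02161784 -0.01914628] -0.09297230686223855
bat [0] [ 0.55566658 -0.01531397 -0.00569229] 71.5625 in wheel [ 0.02220344 -0.01926294] -0.09026936389789432
bat [1] [ 0.55330582 -0.01199729 -0.00666552] 103.6875 in wheel [ 0.0201313  -0.01575868] -0.09124259106211915
hole_left [[267.67034454 231.98586732]] [(array([268.1, 236.5]), 0.93)]
hole_left [[274.33634544 187.15456805]] [(array([276.3, 188.6]), 0.93)]
hole_right [[309.41890465 231.24016666]] [(array([310.8, 234.5]), 0.75), (array([400.8, 282.6]), 0.28)]
hole_right [[253.11527648 210.05849462]] [(array([252.2, 214.3]), 0.97)]
[ 0.13063069 -0.53425359  0.19363508] 1.7
```

View pics/ovt.png

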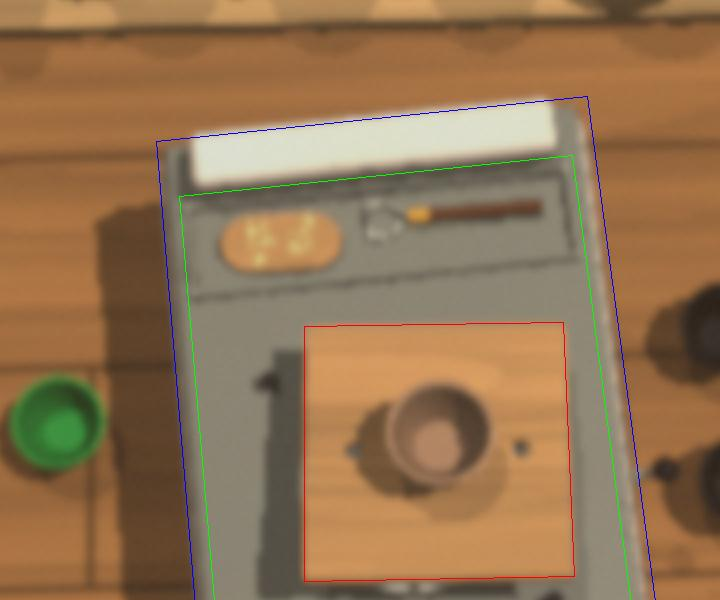

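View pics/ovs.png

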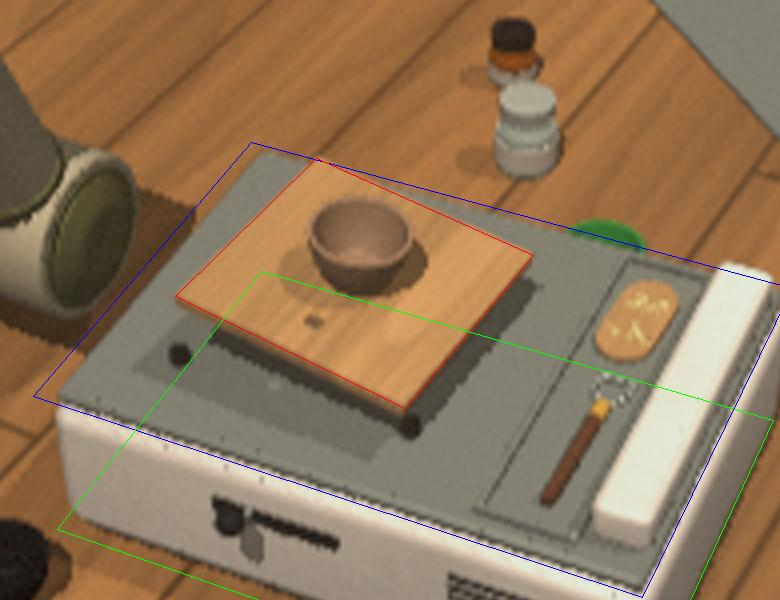

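Bat fit is good in both views; the predicted holes land on the seen holes. The wheel fit (blue) is 1–2 px too big and the two views disagree. I'll refine it on the deck by colour.

```bash
cat > w2.py <<'E'
from fit import *
ps=[pickle.load(open(n+'.pkl','rb')) for n in('top','scene')]
w0=np.load('w.npy')
DK=np.array([[-.17,-.17,.152],[.3,-.17,.152],[.3,.17,.152],[-.17,.17,.152]])
def deckX(w,e):
    D=DK+np.array([[e,e,0],[-e,e,0],[-e,-e,0],[e,-e,0]]); return D@Rz(w[2]).T+[w[0],w[1],0]
# subpixel edge search along the four deck sides: strongest gradient of saturation (top) within +-5 px
obs=[]
for j,p in enumerate(ps):
    hsv=cv2.cvtColor(p['color'],cv2.COLOR_RGB2HSV).astype(np.float32); lab=cv2.cvtColor(p['color'],cv2.COLOR_RGB2LAB).astype(np.float32)
    w=w0 if j==0 else w0
    D=deckX(w,.004)
    for k,nm in enumerate(['right','back','left','front']):
        if j==0 and nm=='back': pass
        A,B=D[k],D[(k+1)%4]
        for s in np.linspace(.1,.9,33):
            P=A+(B-A)*s; out=(B-A)[[1,0,2]]*[1,-1,0]; out/=np.linalg.norm(out)
            ts=np.arange(-.016,.0161,.0008)
            u=proj(p,P+ts[:,None]*out).astype(np.float32)
            ch=lab[:,:,2] if (j==0 or nm in('left',)) else lab[:,:,0]
            v=cv2.remap(cv2.GaussianBlur(ch,(0,0),.7),u[None,:,0],u[None,:,1],cv2.INTER_LINEAR)[0]
            g=np.abs(np.gradient(v)); i=np.argmax(g); 
            if 1<i<len(ts)-2: obs.append((j,k,s,ts[i]-.004,g[i]))
obs=np.array(obs)
for j in(0,1):
    for k,nm in enumerate(['right','back','left','front']):
        o=obs[(obs[:,0]==j)&(obs[:,1]==k)]
        if len(o)<5: print(j,nm,len(o)); continue
        m=np.median(o[:,3]); g=o[np.abs(o[:,3]-m)<.004]
        L=.47 if k in(0,2) else .34
        c=np.polyfit((g[:,2]-.5)*L,g[:,3],1); print(j,nm,len(o),len(g),'offset mm %.1f slope mrad %.1f grad %.1f'%(c[1]*1e3,c[0]*1e3,g[:,4].mean()))
E
python3 w2.py
```

```text
0 right 33 32 offset mm -3.9 slope mrad -0.6 grad 1.6
0 back 33 33 offset mm 3.9 slope mrad -2.9 grad 1.4
0 left 33 33 offset mm -0.1 slope mrad 1.1 grad 0.9
0 front 32 31 offset mm 1.9 slope mrad -13.8 grad 1.7
1 right 33 33 offset mm -2.7 slope mrad 1.1 grad 11.2
1 back 33 25 offset mm -0.7 slope mrad -0.0 grad 12.9
1 left 32 26 offset mm -6.3 slope mrad 2.2 grad 1.5
1 front 33 28 offset mm -14.7 slope mrad 11.1 grad 4.8
```

```bash
cat > g.py <<'E'
from fit import *
from scipy.spatial.transform import Rotation as Ro
def W(): return np.load('w.npy')
def w2(x,y,z): # wheel mm -> world
    w=W(); return Rz(w[2])@[x/1e3,y/1e3,0]+[w[0],w[1],z/1e3]
def toolR(a): # a: tool y axis angle in wheel frame (deg), z down
    t=W()[2]+np.radians(a); y=np.array([np.cos(t),np.sin(t),0]); z=np.array([0,0,-1.]); return np.c_[np.cross(y,z),y,z]
def rel(p0,R0,p,R):
    return np.round(np.r_[np.degrees(Ro.from_matrix(R0.T@R).as_rotvec()),R0.T@(p-p0)*100],2)
def inwheel(p): w=W(); return np.round((Rz(w[2]).T@(np.array(p)-[w[0],w[1],0]))*1e3,1)
E
python3 - <<'E'
from g import *
s=env.observe(); R0=np.array(s['tool_rot']); p0=np.array(s['position']); print(np.round(R0,3).tolist(),p0, s['grip_width'])
p=env.get_image('top')
for n in('brush_pot','water_cup'):
    for r in env.outline_of(n,p)[:2]: print(n,r['conf'],onz(p,[r['bbox'][:2]],.1))
up=p0+[0,0,.16]
for a in(180,0): 
    R=toolR(a)
    print(a,'raise',rel(p0,R0,up,R0),'over',rel(up,R0,w2(21,-145,354),R),'down',rel(w2(21,-145,354),R,w2(21,-145,179),R))
E
```

```text
[[0.971, 0.238, 0.0], [0.238, -0.971, -0.0], [0.0, 0.0, -1.0]] [ 0.13063069 -0.53425359  0.19363508] 0.08531068563435776
brush_pot 0.89 [[ 0.53990371 -0.57034382  0.1       ]]
brush_pot 0.27 [[ 0.56887082 -0.02310671  0.1       ]]
water_cup 0.68 [[ 0.41149775 -0.37358115  0.1       ]]
180 raise [  0.   0.   0.   0.   0. -16.] over [ 0.000e+00 -0.000e+00  9.889e+01  5.155e+01 -2.791e+01 -4.000e-02] down [ 0.   0.   0.   0.   0.  17.5]
0 raise [  0.   0.   0.   0.   0. -16.] over [ 0.000e+00  0.000e+00 -8.111e+01  5.155e+01 -2.791e+01 -4.000e-02] down [ 0.   0.   0.   0.   0.  17.5]
```

Emit:
move_arm:
  plan:
    - [0,0,0,0,0,-5,1]
    - [0,0,0,0,0,-10,1]
    - [0,0,0,0,0,-16,1]
    - [0,0,0,0,0,-16,1]

```text
time_s: 2.25
position: [0.1307, -0.5351, 0.3596]
tool_rot: [[0.971, 0.238, 0.0], [0.238, -0.971, -0.01], [-0.002, 0.01, -1.0]]
ft_force: [-0.5, 0.0, -0.5]
grip_width: 0.0855
gripper_force: 0.0
```

Emit:
move_arm:
  plan:
    - [0,0,-8,5,-2,0,1]
    - [0,0,-16,9,-4.5,0,1]
    - [0,0,-24,13.5,-7,0,1]
    - [0,0,-32,18,-9.5,0,1]
    - [0,0,-40,22.5,-12,0,1]

```text
time_s: 2.75
position: [0.3178, -0.3662, 0.3532]
tool_rot: [[0.587, 0.81, -0.0], [0.81, -0.587, 0.0], [0.0, -0.0, -1.0]]
ft_force: [0.4, -0.9, -0.6]
grip_width: 0.0856
gripper_force: 0.0
```

```bash
cat > r.py <<'E'
import sys
from g import *
s=env.observe(); R0=np.array(s['tool_rot']); p0=np.array(s['position']); a=list(map(float,sys.argv[1:]))
print('t',s['time_s'],'tcp wheel mm',inwheel(p0),'F wheel',np.round(Rz(W()[2]).T@np.array(s['ft_force']),1),'q',np.round(s['q']))
if a: print(rel(p0,R0,w2(*a[:3]),toolR(a[3])))
E
python3 r.py 21 -145 354 0
```

```text
t 2.75 tcp wheel mm [-244.5 -348.8  353.2] F wheel [ 0.3 -0.9 -0.6] q [-63.  11.  64.   0. 105. -27.]
[-1.000e-02 -2.000e-02 -4.080e+01  3.278e+01  6.780e+00 -7.000e-02]
```

Emit:
move_arm:
  plan:
    - [0,0,-8,4.5,1,0,1]
    - [0,0,-16,9,2,0,1]
    - [0,0,-24,13.5,3,0,1]
    - [0,0,-32,18,4,0,1]
    - [0,0,-40.8,22.5,5,0,1]

```text
time_s: 3.25
position: [0.4913, -0.2144, 0.3532]
tool_rot: [[-0.082, 0.997, -0.0], [0.997, 0.082, 0.0], [0.0, -0.0, -1.0]]
ft_force: [0.5, -0.3, -0.1]
grip_width: 0.0854
gripper_force: 0.0
```

Emit:
move_arm:
  plan:
    - [0,0,0,0,0,0,1]
    - [0,0,0,0,0,0,1]

```text
time_s: 3.45
position: [0.4904, -0.2154, 0.3529]
tool_rot: [[-0.077, 0.997, -0.001], [0.997, 0.077, 0.0], [0.001, -0.001, -1.0]]
ft_force: [-0.4, -0.9, -0.1]
grip_width: 0.0855
gripper_force: 0.0
```

```bash
python3 r.py 21 -150 300 0; python3 -c "
from h import *
p=env.get_image('wrist'); save(p,'wr1.png'); pickle.dump(p,open('wr1.pkl','wb'))"
```

```text
t 3.45 tcp wheel mm [ -59.7 -213.2  352.9] F wheel [-0.5 -0.9 -0.1] q [-36.  17.  56.  -0. 107. -41.]
[-0.06 -0.03 -0.45  6.38  8.02  5.29]
```

View pics/wr1.png

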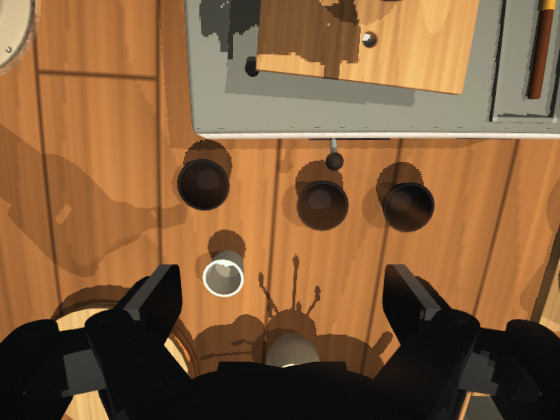

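The wrist view shows the wheel's right deck edge (205,132)–(555,136), its front edge (187,10)–(194,115), the tray lip front (505,10)–(494,118) and the right hole at (369,40). I'll use these to check the wheel pose.

```bash
python3 - <<'E'
from g import *
p=pickle.load(open('wr1.pkl','rb')); print(p['distortion'])
lab=cv2.cvtColor(p['color'],cv2.COLOR_RGB2LAB).astype(np.float32)
def edge(pts,horiz,ch,r=10):
    out=[]
    for c,rw in pts:
        v=lab[rw-r:rw+r+1,c,ch] if horiz else lab[rw,c-r:c+r+1,ch]
        g=np.abs(np.gradient(cv2.GaussianBlur(v.reshape(1,-1),(0,0),1)[0])); i=np.argmax(g); out.append([c,rw-r+i] if horiz else [c-r+i,rw])
    return np.array(out,float)
for nm,e in (('right',edge([(c,int(132+4*(c-205)/350)) for c in range(225,540,15) if not 300<c<400],True,0)),('right outer',edge([(c,int(138+4*(c-205)/350)) for c in range(225,540,15) if not 300<c<400],True,2)),('front',edge([(int(187+7*r/105),r) for r in range(12,112,8)],False,2)),('tray',edge([(int(506-12*(r-10)/108),r) for r in range(12,112,8)],False,0))):
    X=np.array([inwheel(x) for x in onz(p,e,.152)]); print(nm,'x',np.round(X[:,0],0)[::3],'y',np.round(X[:,1],1)[::3])
    i=1 if 'right' in nm else 0
    c=np.polyfit(X[:,1-i],X[:,i],1); print('  slope mrad',c[0]*1e3,'at0',c[1], np.median(X[:,i]))
b=np.load('b.npy'); print('hole seen',inwheel(onz(p,[[369,40]],.219-.0018)[0]),'model',inwheel(batpts(np.array([[0,-.06,.01]]),np.r_[b,W()])[0]))
print([ (n,[(np.round(x['pixel']),round(x['conf'],2)) for x in env.tip_of(n,p)[:2]]) for n in('hole_right','pin_right')] if 0 else '')
E
```

```text
[-0.05283496  0.          0.          0.          0.        ]
right x [-123.  -74.   75.  125.  177.] y [-160.9 -161.4 -166.4 -160.9 -166.1]
  slope mrad -14.184639040841896 at0 -162.41658295418696 -161.4
right outer x [-124.  -74.   75.  126.  178.] y [-167.3 -166.8 -167.5 -167.4 -168.3]
  slope mrad -3.0404987325015242 at0 -167.3253580739118 -167.5
front x [-160. -160. -160. -160. -160.] y [ -38.9  -61.8  -85.2 -109.2 -133.9]
  slope mrad 2.0110108919865124 at0 -159.70462585142351 -159.8
tray x [172. 171. 171. 171. 171.] y [ -37.9  -61.3  -85.2 -109.7 -134.8]
  slope mrad 0.6895735647528644 at0 171.1667569357194 171.0
hole seen [ 14.4 -80.9 217.2] model [ 17.2 -78.9 217.1]
```

```bash
python3 - <<'E'
from g import *
w=W(); w[:2]+=(Rz(w[2])@[.005,.0005,0])[:2]; np.save('w.npy',w); print(w)
E
python3 r.py 17 -148 179 0
```

```text
[0.53685514 0.00292504 0.08457707]
t 3.5 tcp wheel mm [ -65.3 -214.4  353.2] F wheel [0.1 0.6 0.3] q [-36.  17.  56.  -0. 107. -41.]
[-0.05 -0.02 -0.56  6.71  8.18 17.41]
```

Emit:
move_arm:
  plan:
    - [0,0,-0.5,3,4,2,1]
    - [0,0,-0.5,6.7,8.2,5,1]
    - [0,0,-0.5,6.7,8.2,9,1]
    - [0,0,-0.5,6.7,8.2,13,1]
    - [0,0,-0.5,6.7,8.2,17.4,1]

```text
time_s: 4.0
position: [0.5663, -0.1439, 0.1783]
tool_rot: [[-0.082, 0.997, 0.001], [0.997, 0.082, -0.001], [-0.001, 0.001, -1.0]]
ft_force: [1.0, -1.0, -0.7]
grip_width: 0.0855
gripper_force: 0.0
```

Emit:
move_arm:
  plan:
    - [0,0,0,0,0,0,1]
    - [0,0,0,0.5,0,0,1]
    - [0,0,0,1,0,0,1]
    - [0,0,0,1,0,0,1]

```text
time_s: 4.4
position: [0.5667, -0.133, 0.1821]
tool_rot: [[-0.084, 0.996, 0.004], [0.996, 0.084, -0.002], [-0.002, 0.004, -1.0]]
ft_force: [-0.5, 0.7, 0.7]
grip_width: 0.0855
gripper_force: 0.0
```

```bash
python3 r.py 17 -106 179 0
```

```text
t 4.4 tcp wheel mm [  18.2 -138.   182.1] F wheel [-0.4  0.8  0.7] q [-25.  25.  70.   0.  84. -30.]
[ 0.22  0.11 -0.01  3.2  -0.13  0.31]
```

Emit:
move_arm:
  plan:
    - [0,0,0,0.25,0,0.2,1]
    - [0,0,0,0.5,0,0.2,1]
    - [0,0,0,0.7,0,0.2,1]
    - [0,0,0,0.9,0,0.2,1]
    - [0,0,0,1.1,0,0.2,1]

```text
time_s: 4.9
position: [0.565, -0.1219, 0.1776]
tool_rot: [[-0.084, 0.996, -0.0], [0.996, 0.084, 0.0], [0.0, -0.0, -1.0]]
ft_force: [-0.3, 0.1, 0.1]
grip_width: 0.0857
gripper_force: 0.0
```

Emit:
move_arm:
  plan:
    - [0,0,0,0.15,0,0,1]
    - [0,0,0,0.3,0,0,1]
    - [0,0,0,0.45,0,0,1]
    - [0,0,0,0.6,0,0,1]
    - [0,0,0,0.75,0,0,1]

```text
time_s: 5.4
position: [0.5644, -0.1146, 0.1776]
tool_rot: [[-0.084, 0.996, -0.0], [0.996, 0.084, 0.0], [0.0, -0.0, -1.0]]
ft_force: [0.4, -0.9, -0.4]
grip_width: 0.0854
gripper_force: 0.0
```

```bash
python3 r.py 17 -106 179 0; python3 m.py >/dev/null 2>&1 & sleep 0; wait
```

```text
t 5.4 tcp wheel mm [  17.5 -119.4  177.6] F wheel [ 0.3 -0.9 -0.4] q [-23.  25.  72.  -0.  83. -28.]
[-0.   -0.   -0.02  1.34 -0.05 -0.14]
```

```bash
cat > bat.py <<'E'
from g import *
import sys
w=np.array([0.53685514,0.00292504,0.08457707]); np.save('w.npy',w)
flat='flat' in sys.argv
p=env.get_image('top'); o=env.outline_of('bat',p)[0]
h=hullmask(o['mask'])
b0=onz(p,[o['bbox'][:2]],.21)[0]
r=best(lambda q:np.abs(sil(p,batpts(BB,np.r_[q,w],flat))-h).sum(),[b0[0],b0[1],.02],[.01,.01,.05]); 
d=Rz(w[2]).T@[r.x[0]-w[0],r.x[1]-w[1],0]; np.save('b.npy',r.x)
print('bat in wheel mm',np.round(d[:2]*1e3,1),'yaw',round(r.x[2]-w[2],4),'cost',r.fun,'conf',o['conf'])
bo=[x for x in env.outline_of('bowl',p)]
for x in bo: 
    q=inwheel(onz(p,[x['bbox'][:2]],.25)[0])
    if np.hypot(q[0],q[1])<70: print('bowl',q,x['conf'])
E
python3 bat.py; python3 -c "
from h import *
p=env.get_image('wrist'); save(p,'wr2.png'); pickle.dump(p,open('wr2.pkl','wb'))"
```

```text
bat in wheel mm [ 19.4 -11.1] yaw -0.0801 cost 1713.0 conf 0.71
bowl [ 25.5 -13.3 250. ] 0.87
bowl [ 25.9  -4.8 250. ] 0.41
```

View pics/wr2.png

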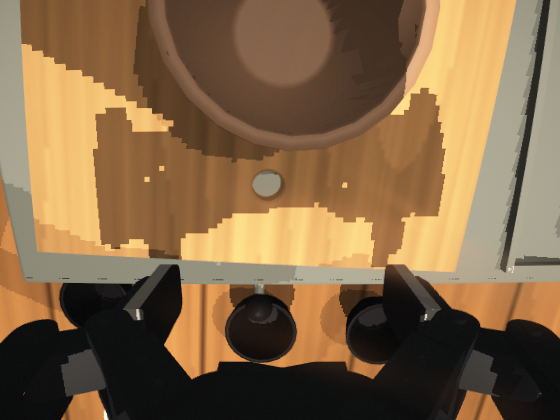

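Wrist view: the bat's near edge runs (37,252)–(460,272). The fingertips' front is at rows ≈265, so the back finger is just about to touch. The right hole is at (267,184) with nothing of a pin inside.

```bash
python3 - <<'E'
from g import *
p=pickle.load(open('wr2.pkl','rb'))
print('tips',[inwheel(x) for x in onz(p,[[178,266],[387,266]],.19)])
e=np.array([[37,252],[150,257],[260,262],[360,267],[460,272]],float)
X=np.array([inwheel(x) for x in onz(p,e,.215)]);X=np.array([inwheel(onz(p,[u],.219-.000113*x[0])[0]) for u,x in zip(e,X)]);print(X)
print('edge yaw',np.polyfit(X[:,0],X[:,1],1)); print('hole',inwheel(onz(p,[[267,184]],.218)[0]))
print('tcp px',proj(p,env.observe()['position']))
E
python3 r.py
```

```text
tips [array([ -39.7, -128.6,  190. ]), array([  72.5, -128.7,  190. ])]
[[ -85.2 -104.6  230. ]
 [ -40.1 -109.   223.9]
 [   6.4 -113.6  218.3]
 [  52.1 -118.5  213.2]
 [ 102.8 -124.   207.8]]
edge yaw [-1.03206594e-01 -1.13196913e+02]
hole [  9.9 -78.7 218. ]
tcp px [[284.47547858 242.10264689]]
t 6.1 tcp wheel mm [  17.5 -119.5  177.6] F wheel [0.2 0.4 0.2] q [-23.  25.  72.   0.  83. -28.]
```

```bash
python3 - <<'E'
from g import *
p=pickle.load(open('wr2.pkl','rb'))
o,d=ray(p,[[178,266],[182,300],[387,266],[260,242]]); print('cam',inwheel(o))
for z in(.178,.19,.2,.21,.22,.24): print(z,[inwheel(x)[:2].tolist() for x in onz(p,[[178,266],[182,300],[387,266],[382,300]],z)])
E
```

```text
cam [ 16.1 -52.3 357.3]
0.178 [[-43.7, -134.0], [-43.3, -156.0], [76.5, -134.1], [75.5, -156.1]]
0.19 [[-39.7, -128.6], [-39.3, -149.1], [72.5, -128.7], [71.5, -149.2]]
0.2 [[-36.4, -124.0], [-36.0, -143.3], [69.1, -124.1], [68.2, -143.4]]
0.21 [[-33.0, -119.4], [-32.7, -137.5], [65.7, -119.5], [64.9, -137.6]]
0.22 [[-29.7, -114.9], [-29.3, -131.7], [62.4, -115.0], [61.6, -131.8]]
0.24 [[-23.0, -105.8], [-22.7, -120.1], [55.6, -105.8], [55.0, -120.2]]
```

```bash
python3 - <<'E'
from g import *
p=env.get_image('scene'); im=cv2.resize(p['color'][120:270,170:370,::-1],None,fx=4,fy=4,interpolation=cv2.INTER_CUBIC)
s=env.observe(); P=np.array(s['position']);R=np.array(s['tool_rot'])
for y in(-.0427,.0427):
  for z,c in((0,(0,0,255)),(-.013,(0,255,0)),(-.056,(255,0,0))):
    L=proj(p,[P+R@[x,y,z] for x in(-.011,.011)]); L=np.round((L-[170,120]+.5)*4).astype(int); cv2.line(im,tuple(map(int,L[0])),tuple(map(int,L[1])),c,2)
cv2.imwrite('pics/sc3.png',im)
E
```

```text
(no output)
```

View pics/sc3.png

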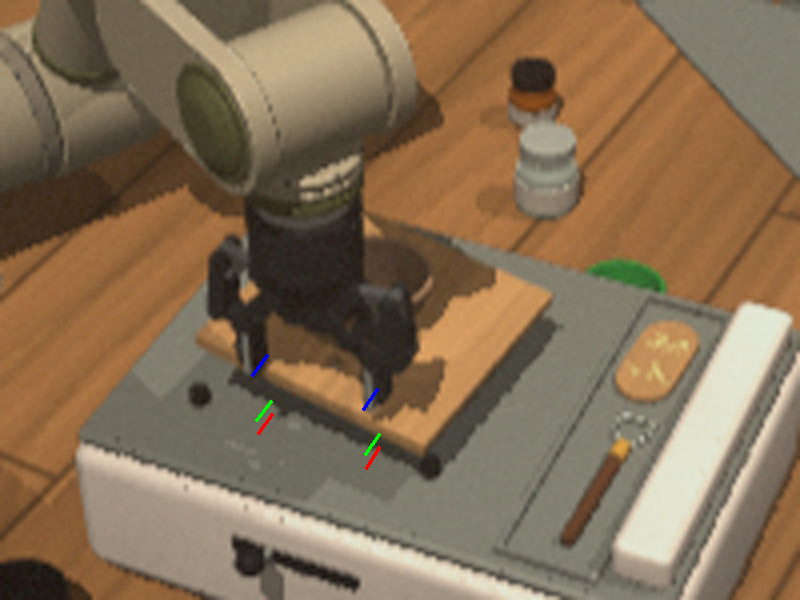

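The scene view settles it. The open fingertips are at (250,370) and (378,400), about 55 mm above the reported TCP (blue marks), so the fingers hover over the bat and haven't touched it. I'll back out, go about 42 mm lower, then push.

Emit:
move_arm:
  plan:
    - [0,0,0,-1.3,0,0,1]
    - [0,0,0,-2.6,0,0,1]
    - [0,0,0,-2.6,0,0,1]
    - [0,0,0,-2.6,0,1,1]
    - [0,0,0,-2.6,0,2,1]

```text
time_s: 6.65
position: [0.5664, -0.1405, 0.1567]
tool_rot: [[-0.084, 0.996, -0.0], [0.996, 0.084, 0.0], [0.0, -0.0, -1.0]]
ft_force: [-0.1, -0.2, 0.4]
grip_width: 0.0852
gripper_force: 0.0
```

Emit:
move_arm:
  plan:
    - [0,0,0,0,0,0.6,1]
    - [0,0,0,0,0,1.2,1]
    - [0,0,0,0,0,1.8,1]
    - [0,0,0,0,0,2.2,1]
    - [0,0,0,0,0,2.2,1]

```text
time_s: 7.15
position: [0.5664, -0.1404, 0.1351]
tool_rot: [[-0.084, 0.996, -0.001], [0.996, 0.084, 0.0], [0.001, -0.001, -1.0]]
ft_force: [0.4, -0.5, -0.4]
grip_width: 0.0851
gripper_force: 0.0
```

```bash
python3 r.py 17 -106 135 0;  python3 - <<'E'
from g import *
p=env.get_image('scene'); im=cv2.resize(p['color'][120:270,170:370,::-1],None,fx=4,fy=4,interpolation=cv2.INTER_CUBIC)
cv2.imwrite('pics/sc4.png',im)
E
```

```text
t 7.15 tcp wheel mm [  17.3 -145.3  135.1] F wheel [ 0.3 -0.6 -0.4] q [-26.  28.  74.   0.  78. -30.]
[-0.05 -0.03 -0.01  3.93 -0.04  0.01]
```

View pics/sc4.png

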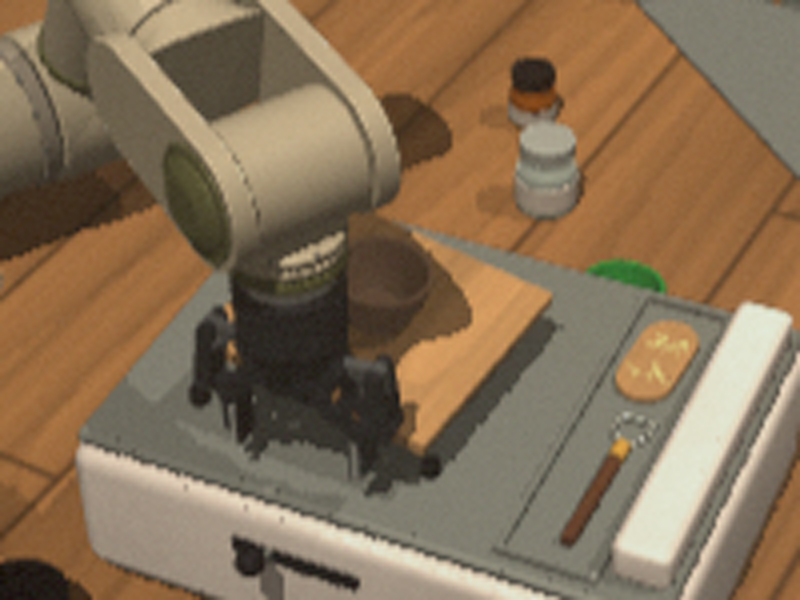

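Fingers are now beside the right edge, below the bat's level and clear of the deck. Pushing toward +y.

Emit:
move_arm:
  plan:
    - [0,0,0,0.3,0,0,1]
    - [0,0,0,0.6,0,0,1]
    - [0,0,0,0.9,0,0,1]
    - [0,0,0,1.2,0,0,1]
    - [0,0,0,1.4,0,0,1]

```text
time_s: 7.7
position: [0.5655, -0.1263, 0.1358]
tool_rot: [[-0.084, 0.996, 0.0], [0.996, 0.084, -0.0], [-0.0, 0.0, -1.0]]
ft_force: [1.3, -2.7, -0.9]
grip_width: 0.0854
gripper_force: 1.7
```

Emit:
move_arm:
  plan:
    - [0,0,0,0.15,0,0,1]
    - [0,0,0,0.3,0,0,1]
    - [0,0,0,0.45,0,0,1]
    - [0,0,0,0.6,0,0,1]
    - [0,0,0,0.75,0,0,1]

```text
time_s: 8.2
position: [0.5649, -0.1192, 0.1357]
tool_rot: [[-0.084, 0.996, 0.0], [0.996, 0.084, -0.0], [-0.0, 0.0, -1.0]]
ft_force: [1.7, -4.5, -0.1]
grip_width: 0.0856
gripper_force: 1.7
```

```bash
python3 r.py 17 -106 135 0; cat > wr.py <<'E'
from g import *
import sys
# right edge of bat + hole from the wrist camera
p=env.get_image('wrist'); save(p,'wr_last.png')
for n in('hole_right','hole_left','bowl'):
    print(n,[(inwheel(onz(p,[x['pixel']],.209)[0]),np.round(x['pixel']),round(x['conf'],2)) for x in env.tip_of(n,p)[:2]])
o=env.outline_of('bat',p)
if o:
    m=o[0]['mask'].astype(np.uint8); E=[]
    for c in range(215,350,6):
        r=np.flatnonzero(m[:,c]); 
        if len(r): E.append([c,r.max()+.5])
    X=np.array([inwheel(onz(p,[u],.217)[0]) for u in E]); c=np.polyfit(X[:,0],X[:,1],1); print('edge yaw %.4f y at x=17: %.1f'%(c[0],np.polyval(c,17)),'rows',E[0],E[-1])
E
python3 wr.py
```

```text
t 8.2 tcp wheel mm [  17.7 -124.1  135.7] F wheel [ 1.3 -4.7 -0.1] q [-24.  27.  75.  -0.  77. -28.]
[ 0.02  0.02 -0.03  1.81 -0.07  0.07]
hole_right []
hole_left []
bowl [(array([  53.1, -130.6,  209. ]), array([384., 330.]), 0.95), (array([ -50.8, -117.9,  209. ]), array([ 94., 298.]), 0.77)]
edge yaw -0.0217 y at x=17: -108.9 rows [215, np.float64(285.5)] [347, np.float64(287.5)]
```

Emit:
move_arm:
  plan:
    - [0,0,0,0.15,0,0,1]
    - [0,0,0,0.3,0,0,1]
    - [0,0,0,0.45,0,0,1]
    - [0,0,0,0.6,0,0,1]
    - [0,0,0,0.75,0,0,1]

```text
time_s: 8.95
position: [0.5642, -0.1116, 0.1356]
tool_rot: [[-0.084, 0.996, 0.0], [0.996, 0.084, -0.0], [-0.0, 0.0, -1.0]]
ft_force: [1.5, -3.9, 1.3]
grip_width: 0.0854
gripper_force: 1.8
```

```bash
python3 r.py 17 -106 135 0; python3 wr.py; python3 bat.py
```

```text
t 8.95 tcp wheel mm [  17.6 -116.4  135.6] F wheel [ 1.2 -4.1  1.3] q [-23.  27.  76.  -0.  77. -28.]
[ 0.01  0.01 -0.02  1.04 -0.06  0.06]
hole_right [(array([  8.8, -66.3, 209. ]), array([258., 174.]), 0.6)]
hole_left []
bowl [(array([  52.8, -125.5,  209. ]), array([382., 336.]), 0.97), (array([   8.9, -123.2,  209. ]), array([262., 331.]), 0.76)]
edge yaw -0.0051 y at x=17: -102.3 rows [215, np.float64(289.5)] [347, np.float64(289.5)]
bat in wheel mm [14.6 -1.6] yaw -0.0647 cost 1472.375 conf 0.58
bowl [ 18.9  -5.5 250. ] 0.56
```

```bash
cat > we.py <<'E'
from g import *
p=env.get_image('wrist'); save(p,'wr_last.png')
lab=cv2.cvtColor(p['color'],cv2.COLOR_RGB2LAB).astype(np.float32)
ch=cv2.GaussianBlur(lab[:,:,2],(0,0),1); E=[]
for c in range(205,360,6):
    g=-np.gradient(ch[225:315,c]); i=np.argmax(g); E.append([c,225+i,g[i]])
E=np.array(E); print(E[::4])
X=np.array([inwheel(onz(p,[u[:2]],.217)[0]) for u in E]); c=np.polyfit(X[:,0],X[:,1],1); print('edge yaw %.4f y at 17: %.1f std %.2f'%(c[0],np.polyval(c,17),np.std(X[:,1]-np.polyval(c,X[:,0]))))
# hole: low-b blob near its expected place
g=(lab[:,:,2]<140)&(np.abs(lab[:,:,1]-128)<8); g[:120]=0;g[235:]=0;g[:,:200]=0;g[:,340:]=0
n,l,s,ce=cv2.connectedComponentsWithStats(g.astype(np.uint8))
for i in range(1,n):
    if 150<s[i,4]<1500: print('blob',s[i].tolist(),ce[i],inwheel(onz(p,[ce[i]],.217)[0]))
cv2.imwrite('pics/wrz.png',p['color'][:,:,::-1])
E
python3 we.py
```

```text
[[205.         289.           4.14758301]
 [229.         290.           6.9037323 ]
 [253.         290.           6.86432648]
 [277.         290.           5.74272919]
 [301.         290.           6.96846771]
 [325.         290.           6.0022583 ]
 [349.         290.           5.46590424]]
edge yaw -0.0060 y at 17: -102.0 std 0.09
blob [237, 160, 39, 36, 1072] [256.55223881 176.90578358] [  8.5 -65.5 217. ]
```

View pics/wrz.png

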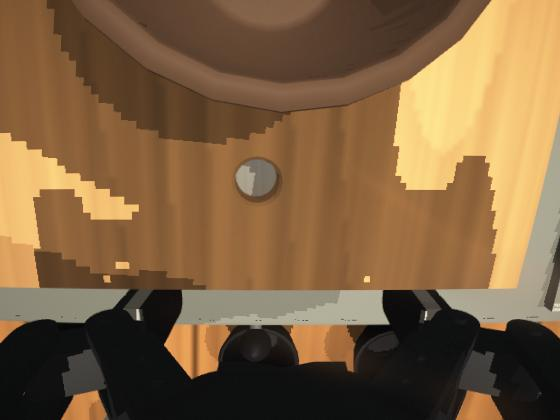

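The bat's right edge is now straight along row 290, aligned with the wheel, and the right hole is at (257,178). Pushing about 6 mm more.

Emit:
move_arm:
  plan:
    - [0,0,0,0.15,0,0,1]
    - [0,0,0,0.3,0,0,1]
    - [0,0,0,0.45,0,0,1]
    - [0,0,0,0.6,0,0,1]
    - [0,0,0,0.6,0,0,1]

```text
time_s: 9.9
position: [0.5635, -0.1053, 0.1356]
tool_rot: [[-0.085, 0.996, -0.0], [0.996, 0.085, 0.001], [0.001, -0.0, -1.0]]
ft_force: [0.5, -0.8, -0.8]
grip_width: 0.0855
gripper_force: 0.5
```

```bash
python3 r.py; python3 we.py; cat > te.py <<'E'
from g import *
# edges in the top view: bat's left edge and wheel's left/right edges by colour gradient, in wheel mm
p=env.get_image('top'); pickle.dump(p,open('tnow.pkl','wb'))
lab=cv2.cvtColor(p['color'],cv2.COLOR_RGB2LAB).astype(np.float32); ch=cv2.GaussianBlur(lab[:,:,2],(0,0),.6)
def scan(nm,fix,lo,hi,z,along,sgn):
    out=[]
    for f in fix:
        t=np.arange(lo,hi,.3); P=np.array([w2(f,v,z) if along=='y' else w2(v,f,z) for v in t])
        u=proj(p,P).astype(np.float32); v=cv2.remap(ch,u[None,:,0],u[None,:,1],cv2.INTER_CUBIC)[0]
        g=sgn*np.gradient(v); out.append(t[np.argmax(g)])
    out=np.array(out); print(nm,'med %.1f std %.1f slope %.4f'%(np.median(out),out.std(),np.polyfit(fix,out,1)[0]))
xs=np.arange(-40,81,8.)
scan('bat left',xs,82,115,217,'y',-1); 
scan('wheel left',xs,155,180,150,'y',1)
scan('wheel right(back)',np.arange(110,230,8.),-182,-155,150,'y',-1); scan('wheel left(back)',np.arange(110,230,8.),155,180,150,'y',1)
scan('bat back',np.arange(-40,90,8.),90,130,208,'x',-1)
scan('wheel front',np.arange(-100,100,8.),-185,-150,150,'x',1)
E
python3 te.py
```

```text
t 9.9 tcp wheel mm [  17.4 -110.1  135.6] F wheel [ 0.5 -0.9 -0.8] q [-22.  27.  76.   0.  77. -27.]
[[205.         285.           2.99713135]
 [229.         293.           6.89867401]
 [253.         292.           6.16123199]
 [277.         292.           5.56811523]
 [301.         292.           6.88890839]
 [325.         291.           5.62775421]
 [349.         291.           5.15775299]]
edge yaw 0.0015 y at 17: -96.6 std 0.50
blob [235, 163, 40, 36, 1050] [254.97428571 180.05428571] [  8.2 -60.4 217. ]
bat left med 92.9 std 1.7 slope -0.0385
wheel left med 169.3 std 0.9 slope 0.0041
wheel right(back) med -167.3 std 4.6 slope 0.0895
wheel left(back) med 169.7 std 1.0 slope -0.0104
bat back med 107.1 std 1.7 slope 0.0392
wheel front med -174.5 std 10.2 slope -0.0705
```

The constant-height assumption hid the tilt. The top view gives bat x≈+11, y≈−1.5 mm and yaw≈−0.04 rad. The straight two-finger pull from the back will take out both yaw and x, so I'll go there now.

Emit:
move_arm:
  plan:
    - [0,0,0,-1.5,0,0,1]
    - [0,0,0,-3.5,0,0,1]
    - [0,0,0,-4,0,-4,1]
    - [0,0,0,-4,0,-9,1]
    - [0,0,0,-4,0,-14,1]

```text
time_s: 10.5
position: [0.5665, -0.1465, 0.2772]
tool_rot: [[-0.084, 0.997, -0.001], [0.997, 0.084, 0.001], [0.001, -0.001, -1.0]]
ft_force: [0.8, -1.2, 0.7]
grip_width: 0.0854
gripper_force: 0.0
```

Emit:
move_arm:
  plan:
    - [0,0,-8.5,1,2.4,-4,1]
    - [0,0,-17,4,4.8,-4,1]
    - [0,0,-25.5,7,7.2,-4,1]
    - [0,0,-34,10,9.6,-4,1]
    - [0,0,-42,13,12,-4,1]

```text
time_s: 11.0
position: [0.6763, -0.0055, 0.3156]
tool_rot: [[-0.733, 0.68, -0.0], [0.68, 0.733, 0.0], [0.0, -0.0, -1.0]]
ft_force: [0.2, -0.8, 0.6]
grip_width: 0.0853
gripper_force: 0.0
```

Emit:
move_arm:
  plan:
    - [0,0,-8.5,0,0,0,1]
    - [0,0,-17,0,0,0,1]
    - [0,0,-25.5,0,0,0,1]
    - [0,0,-34,0,0,0,1]
    - [0,0,-42,0,0,0,1]

```text
time_s: 11.5
position: [0.6757, -0.0068, 0.3154]
tool_rot: [[-1.0, 0.015, -0.001], [0.015, 1.0, 0.0], [0.001, 0.0, -1.0]]
ft_force: [-0.2, 0.7, 0.4]
grip_width: 0.0854
gripper_force: 0.0
```

```bash
python3 r.py 140 0 300 90; python3 te.py
```

```text
t 11.5 tcp wheel mm [137.5 -21.5 315.4] F wheel [-0.2  0.8  0.4] q [ -11.   34.   34.    0.  112. -100.]
[ 0.01 -0.04 -5.68 -0.03  2.16  1.54]
bat left med 102.8 std 8.3 slope -0.2179
wheel left med 169.4 std 1.1 slope -0.0067
wheel right(back) med -167.3 std 1.3 slope 0.0135
wheel left(back) med 169.7 std 1.0 slope 0.0067
bat back med 108.6 std 8.6 slope 0.1451
wheel front med -168.8 std 9.0 slope -0.0820
```

Emit:
move_arm:
  plan:
    - [0,0,-5.7,0,2.2,4,1]
    - [0,0,-5.7,0,2.2,8,1]
    - [0,0,-5.7,0,2.2,12,1]
    - [0,0,-5.7,0,2.2,16,1]
    - [0,0,-5.7,0,2.2,18.7,1]

```text
time_s: 12.05
position: [0.6751, 0.0155, 0.1255]
tool_rot: [[-0.997, -0.076, -0.004], [-0.076, 0.997, 0.001], [0.004, 0.001, -1.0]]
ft_force: [0.5, -0.2, -0.2]
grip_width: 0.0853
gripper_force: 0.0
```

Emit:
move_arm:
  plan:
    - [0,0,0,0,0,0,1]
    - [0,0,0,0.3,0,0,1]
    - [0,0,0,0.6,0,0,1]
    - [0,0,0,0.8,0,0,1]
    - [0,0,0,1.0,0,0,1]

```text
time_s: 12.55
position: [0.6663, 0.0152, 0.1299]
tool_rot: [[-0.997, -0.079, 0.002], [-0.079, 0.997, -0.0], [-0.002, -0.0, -1.0]]
ft_force: [0.3, -0.8, 0.2]
grip_width: 0.0853
gripper_force: 0.0
```

```bash
python3 r.py 106 0 128 90; cat > wb.py <<'E'
from g import *
# wrist view from the back: holes by colour, back edge
p=env.get_image('wrist'); save(p,'wb_last.png'); pickle.dump(p,open('wb.pkl','wb'))
for n in('hole_right','hole_left','pin_left','pin_right','bowl'):
    print(n,[(inwheel(onz(p,[x['pixel']],.212)[0]),np.round(x['pixel']),round(x['conf'],2)) for x in env.tip_of(n,p)[:2]])
print('expected px of pins tops',proj(p,[w2(0,60,209),w2(0,-60,209)]).round())
lab=cv2.cvtColor(p['color'],cv2.COLOR_RGB2LAB).astype(np.float32)
ch=cv2.GaussianBlur(lab[:,:,2],(0,0),1); E=[]
for c in range(205,360,6):
    g=-np.gradient(ch[225:315,c]); i=np.argmax(g); E.append([c,225+i])
E=np.array(E,float); z=.206
X=np.array([inwheel(onz(p,[u],z)[0]) for u in E]); c=np.polyfit(X[:,1],X[:,0],1); print('back edge yaw %.4f x at y=0: %.1f std %.2f'%(-c[0],c[1],np.std(X[:,0]-np.polyval(c,X[:,1]))))
E
python3 wb.py
```

```text
t 12.55 tcp wheel mm [130.    1.3 129.9] F wheel [ 0.3 -0.8  0.2] q [  -9.   36.   60.   -0.   84. -103.]
[-0.03  0.12 -0.32  2.4  -0.15  0.19]
hole_right []
hole_left []
pin_left []
pin_right []
bowl []
expected px of pins tops [[ 506. -120.]
 [  44. -115.]]
back edge yaw 0.0247 x at y=0: 104.8 std 1.62
```

Emit:
move_arm:
  plan:
    - [0,0,-0.3,0.2,0,0,1]
    - [0,0,-0.3,0.4,0,0,1]
    - [0,0,-0.3,0.6,0,0,1]
    - [0,0,-0.3,0.8,0,0,1]
    - [0,0,-0.3,1.0,0,0,1]

```text
time_s: 13.35
position: [0.656, 0.0145, 0.1287]
tool_rot: [[-0.996, -0.084, 0.0], [-0.084, 0.996, -0.0], [-0.0, -0.0, -1.0]]
ft_force: [0.3, -0.4, -0.0]
grip_width: 0.0854
gripper_force: 0.4
```

Emit:
move_arm:
  plan:
    - [0,0,0,0.1,0,0,1]
    - [0,0,0,0.2,0,0,1]
    - [0,0,0,0.3,0,0,1]
    - [0,0,0,0.4,0,0,1]

```text
time_s: 13.75
position: [0.6525, 0.0143, 0.1289]
tool_rot: [[-0.996, -0.084, 0.001], [-0.084, 0.996, 0.0], [-0.001, 0.0, -1.0]]
ft_force: [4.9, 2.3, 1.5]
grip_width: 0.0853
gripper_force: 2.3
```

```bash
python3 r.py 106 0 128 90; python3 wb.py|tail -1; python3 bat.py
```

```text
t 13.75 tcp wheel mm [116.2   1.6 128.9] F wheel [5.1 1.9 1.5] q [  -9.   35.   62.    0.   83. -104.]
[ 0.01  0.07 -0.01  1.02 -0.16  0.09]
back edge yaw 0.1274 x at y=0: 96.5 std 3.57
bat in wheel mm [  8.4 -30.3] yaw -0.0359 cost 2636.0625 conf 0.77
bowl [  1.8 -29.2 250. ] 0.65
```

Emit:
move_arm:
  plan:
    - [0,0,0,0.1,0,0,1]
    - [0,0,0,0.2,0,0,1]
    - [0,0,0,0.3,0,0,1]
    - [0,0,0,0.4,0,0,1]

```text
time_s: 14.6
position: [0.6488, 0.0139, 0.129]
tool_rot: [[-0.996, -0.084, 0.002], [-0.084, 0.996, 0.0], [-0.002, -0.0, -1.0]]
ft_force: [6.0, 2.7, 3.4]
grip_width: 0.0852
gripper_force: 2.9
```

Emit:
move_arm:
  plan:
    - [0,0,0,0.1,0,0,1]
    - [0,0,0,0.2,0,0,1]
    - [0,0,0,0.3,0,0,1]

```text
time_s: 14.9
position: [0.6462, 0.0134, 0.1293]
tool_rot: [[-0.996, -0.084, 0.003], [-0.084, 0.996, -0.0], [-0.003, -0.001, -1.0]]
ft_force: [6.2, 1.1, 3.6]
grip_width: 0.0852
gripper_force: 3.5
```

```bash
python3 r.py 106 0 128 90; python3 te.py; python3 - <<'E'
from g import *
b=[];p=pickle.load(open('tnow.pkl','rb'));c=p['color'][190:290,230:340,::-1]
p2=env.get_image('scene');c2=p2['color'][150:250,210:320,::-1]
r=lambda c:cv2.resize(c,(396,360),interpolation=cv2.INTER_CUBIC)
cv2.imwrite('pics/two.png',np.hstack([r(c),r(c2)]))
E
```

```text
t 14.9 tcp wheel mm [109.8   1.2 129.3] F wheel [6.2 0.6 3.6] q [  -9.   34.   64.    0.   82. -104.]
[-0.04  0.17 -0.02  0.38 -0.12  0.13]
bat left med 105.7 std 5.7 slope -0.0732
wheel left med 169.4 std 1.2 slope 0.0155
wheel right(back) med -167.3 std 1.2 slope 0.0238
wheel left(back) med 169.7 std 1.1 slope -0.0062
bat back med 97.5 std 8.9 slope 0.0984
wheel front med -156.5 std 8.0 slope 0.0445
```

Emit:
move_arm:
  plan:
    - [0,0,0,0.05,0,0,1]
    - [0,0,0,0.1,0,0,1]
    - [0,0,0,0.15,0,0,1]

```text
time_s: 15.3
position: [0.6448, 0.0131, 0.1294]
tool_rot: [[-0.996, -0.084, 0.003], [-0.084, 0.996, -0.001], [-0.003, -0.001, -1.0]]
ft_force: [7.6, 0.9, 3.4]
grip_width: 0.0852
gripper_force: 3.5
```

Emit:
move_arm:
  plan:
    - [0,0,0,0.05,0,0,1]
    - [0,0,0,0.1,0,0,1]

```text
time_s: 15.5
position: [0.6439, 0.013, 0.1294]
tool_rot: [[-0.996, -0.084, 0.004], [-0.084, 0.996, -0.001], [-0.004, -0.001, -1.0]]
ft_force: [7.2, 0.7, 3.3]
grip_width: 0.0853
gripper_force: 3.7
```

Emit:
move_arm:
  plan:
    - [0,0,0,0.05,0,0,1]
    - [0,0,0,0.1,0,0,1]

```text
time_s: 15.7
position: [0.643, 0.0129, 0.1296]
tool_rot: [[-0.996, -0.084, 0.004], [-0.084, 0.996, -0.001], [-0.004, -0.001, -1.0]]
ft_force: [6.9, 1.4, 4.0]
grip_width: 0.0855
gripper_force: 3.8
```

Emit:
move_arm:
  plan:
    - [0,0,0,0.05,0,0,1]
    - [0,0,0,0.1,0,0,1]

```text
time_s: 15.9
position: [0.6421, 0.0128, 0.1296]
tool_rot: [[-0.996, -0.084, 0.004], [-0.084, 0.996, -0.001], [-0.004, -0.001, -1.0]]
ft_force: [7.0, 1.6, 5.1]
grip_width: 0.0852
gripper_force: 4.0
```

Emit:
move_arm:
  plan:
    - [0,0,0,0.05,0,0,1]
    - [0,0,0,0.1,0,0,1]

```text
time_s: 16.1
position: [0.6412, 0.0127, 0.1297]
tool_rot: [[-0.996, -0.084, 0.005], [-0.084, 0.996, -0.001], [-0.004, -0.001, -1.0]]
ft_force: [8.1, 1.7, 4.6]
grip_width: 0.0855
gripper_force: 4.1
```

```bash
python3 r.py; python3 wb.py; python3 - <<'E'
from g import *
p=env.get_image('top');c=p['color'][190:290,230:340,::-1]
p2=env.get_image('scene');c2=p2['color'][150:250,210:320,::-1]
for q in(p,p2): print([(n,[(inwheel(onz(q,[x['pixel']],.205)[0]),round(x['conf'],2)) for x in env.tip_of(n,q)[:2]]) for n in('hole_left','hole_right')])
E
```

```text
t 16.1 tcp wheel mm [104.8   0.9 129.7] F wheel [8.2 1.  4.6] q [  -9.   34.   65.   -0.   81. -104.]
hole_right []
hole_left []
pin_left []
pin_right []
bowl []
expected px of pins tops [[502. -16.]
 [ 56. -14.]]
back edge yaw 0.1971 x at y=0: 84.5 std 2.86
[('hole_left', [(array([-164.6, -320.1,  205. ]), 0.49)]), ('hole_right', [(array([ -3.2, -65. , 205. ]), 0.72)])]
[('hole_left', [(array([  0.4,  53.5, 205. ]), 0.96)]), ('hole_right', [(array([  0.9, -77.2, 205. ]), 0.77), (array([ 237.8, -141. ,  205. ]), 0.55)])]
```

No drop yet. The networks place the holes near x≈0 but y about −5 mm, so it drifted sideways. I'll withdraw and measure unobstructed on the way to the right side.

Emit:
move_arm:
  plan:
    - [0,0,0,-1.5,0,0,1]
    - [0,0,0,-3.5,0,0,1]
    - [0,0,0,-3.8,0,-4,1]
    - [0,0,0,-3.8,0,-9,1]
    - [0,0,0,-3.8,0,-14,1]

```text
time_s: 17.2
position: [0.6766, 0.016, 0.2695]
tool_rot: [[-0.996, -0.084, -0.003], [-0.084, 0.996, -0.0], [0.003, -0.0, -1.0]]
ft_force: [0.5, -0.5, 1.4]
grip_width: 0.0854
gripper_force: 0.0
```

Emit:
move_arm:
  plan:
    - [0,0,8.5,2,-4,-4,1]
    - [0,0,17,4,-8,-4,1]
    - [0,0,25.5,7,-12,-4,1]
    - [0,0,34,10,-15,-4,1]
    - [0,0,42,12,-18,-4,1]

```text
time_s: 17.7
position: [0.5706, -0.1748, 0.3085]
tool_rot: [[-0.792, 0.61, -0.002], [0.61, 0.793, -0.0], [0.002, -0.001, -1.0]]
ft_force: [1.5, -0.7, 0.9]
grip_width: 0.0851
gripper_force: 0.0
```

Emit:
move_arm:
  plan:
    - [0,0,8.5,0,-1,0,1]
    - [0,0,17,0,-2,0,1]
    - [0,0,25.5,0,-3,0,1]
    - [0,0,34,0,-4,0,1]
    - [0,0,42,0,-5,0,1]

```text
time_s: 18.2
position: [0.5419, -0.2134, 0.3081]
tool_rot: [[-0.182, 0.983, -0.003], [0.983, 0.182, 0.0], [0.001, -0.002, -1.0]]
ft_force: [-0.5, -0.3, 1.0]
grip_width: 0.0851
gripper_force: 0.0
```

```bash
python3 r.py 17 -150 300 0; python3 bat.py; python3 - <<'E'
from g import *
p=env.get_image('top');p2=env.get_image('scene');p3=env.get_image('wrist')
for q in(p,p2,p3): print([(n,[(inwheel(onz(q,[x['pixel']],.209)[0]),np.round(x['pixel']),round(x['conf'],2)) for x in env.tip_of(n,q)[:2]]) for n in('hole_left','hole_right','pin_left','pin_right')])
r=lambda c,f,w:cv2.resize(c,(w,w),interpolation=cv2.INTER_CUBIC)
pickle.dump((p,p2,p3),open('tri.pkl','wb'))
for a,q in zip('tsw',(p,p2,p3)): save(q,'tri_'+a+'.png')
c=p['color'][185:285,235:335,::-1];c2=p2['color'][145:245,215:315,::-1]
cv2.imwrite('pics/two.png',np.hstack([r(c,4,400),r(c2,4,400)]))
E
sed -i 's/^/ /;s/^ //' te.py; python3 te.py
```

```text
t 18.2 tcp wheel mm [ -13.3 -216.   308.1] F wheel [-0.5 -0.3  1. ] q [-33.  23.  55.  -0. 103. -44.]
[-0.14 -0.05  5.62  6.27  3.66  0.8 ]
bat in wheel mm [-0.5 -5.7] yaw -0.0038 cost 123.5625 conf 0.89
bowl [  9.7 -11.8 250. ] 0.86
[('hole_left', [(array([ -1. ,  49.1, 209. ]), array([266., 241.]), 0.63), (array([-164.2, -316.8,  209. ]), array([399., 284.]), 0.26)]), ('hole_right', [(array([ -1.9, -69.1, 209. ]), array([306., 237.]), 0.85)]), ('pin_left', [(array([ -4.7,  55.5, 209. ]), array([263., 242.]), 0.67)]), ('pin_right', [(array([ -6.2, -70.6, 209. ]), array([307., 238.]), 0.41)])]
[('hole_left', [(array([-2.00e-01,  6.27e+01,  2.09e+02]), array([270., 183.]), 0.94)]), ('hole_right', []), ('pin_left', [(array([ 33.8, 263.1, 209. ]), array([306., 151.]), 0.51)]), ('pin_right', [(array([  9.4, -70.8, 209. ]), array([254., 210.]), 0.97)])]
[('hole_left', []), ('hole_right', [(array([ -4.2, -64.8, 209. ]), array([316.,   6.]), 0.98)]), ('pin_left', []), ('pin_right', [(array([ -1.1, -61.2, 209. ]), array([321.,   1.]), 0.67)])]
bat left med 89.8 std 1.1 slope -0.0017
wheel left med 169.6 std 0.9 slope 0.0051
wheel right(back) med -166.7 std 1.2 slope 0.0058
wheel left(back) med 169.4 std 1.0 slope -0.0011
bat back med 93.6 std 1.0 slope 0.0099
wheel front med -169.1 std 11.4 slope -0.0162
```

View pics/two.png

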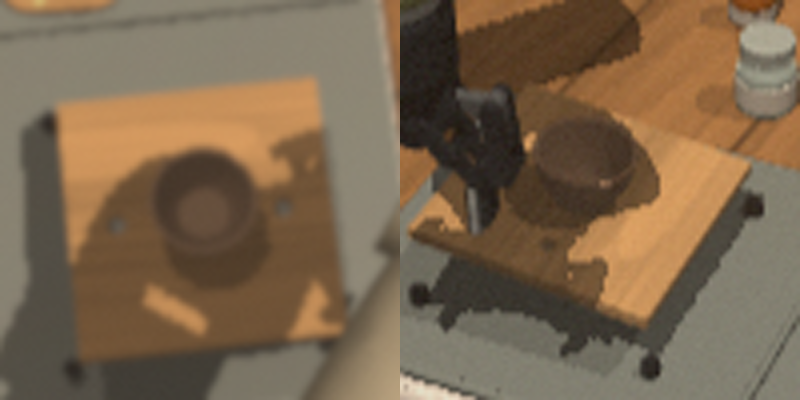

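The top crop shows the bat now square to the wheel, with holes at (115,223) and (283,207) either side of the bowl. It sits at x≈−1, y≈−6.5 mm, so only a sideways nudge of 6–7 mm is left.

```bash
python3 r.py 0 -140 135 0
```

```text
t 19.15 tcp wheel mm [ -12.2 -215.7  308.6] F wheel [ 0.1  1.  -0.2] q [-33.  23.  55.  -0. 103. -44.]
[-0.   -0.    5.99  7.4   2.   17.36]
```

Emit:
move_arm:
  plan:
    - [0,0,6,4,1,1,1]
    - [0,0,6,7.4,2,4,1]
    - [0,0,6,7.4,2,9,1]
    - [0,0,6,7.4,2,13.5,1]
    - [0,0,6,7.4,2,17.4,1]

```text
time_s: 19.65
position: [0.5481, -0.1359, 0.1326]
tool_rot: [[-0.085, 0.996, -0.001], [0.996, 0.085, 0.0], [0.0, -0.001, -1.0]]
ft_force: [0.8, -0.5, 1.1]
grip_width: 0.0857
gripper_force: 0.0
```

Emit:
move_arm:
  plan:
    - [0,0,0,0,0,0,1]
    - [0,0,0,0.5,0,0,1]
    - [0,0,0,1.0,0,0,1]
    - [0,0,0,1.5,0,0,1]
    - [0,0,0,2.0,0,0,1]

```text
time_s: 20.15
position: [0.5475, -0.1163, 0.136]
tool_rot: [[-0.084, 0.996, 0.002], [0.996, 0.084, -0.001], [-0.001, 0.002, -1.0]]
ft_force: [0.4, -1.0, 0.3]
grip_width: 0.0853
gripper_force: 0.0
```

```bash
python3 r.py 0 -105 135 0
```

```text
t 20.15 tcp wheel mm [   0.5 -119.7  136. ] F wheel [ 0.3 -1.   0.3] q [-24.  25.  78.   0.  76. -29.]
[ 0.12  0.07 -0.    1.47 -0.05  0.1 ]
```

Emit:
move_arm:
  plan:
    - [0,0,0,0.2,0,0,1]
    - [0,0,0,0.4,0,0,1]
    - [0,0,0,0.6,0,0,1]
    - [0,0,0,0.7,0,0,1]
    - [0,0,0,0.8,0,0,1]

```text
time_s: 20.65
position: [0.5463, -0.1087, 0.1346]
tool_rot: [[-0.084, 0.996, -0.0], [0.996, 0.084, 0.0], [0.0, -0.0, -1.0]]
ft_force: [-0.2, -0.8, 0.5]
grip_width: 0.0855
gripper_force: 0.0
```

Emit:
move_arm:
  plan:
    - [0,0,0,0.1,0,0,1]
    - [0,0,0,0.2,0,0,1]
    - [0,0,0,0.3,0,0,1]

```text
time_s: 20.95
position: [0.5461, -0.1056, 0.1346]
tool_rot: [[-0.084, 0.996, 0.0], [0.996, 0.084, 0.0], [0.0, 0.0, -1.0]]
ft_force: [0.7, -0.3, -0.2]
grip_width: 0.0853
gripper_force: 0.0
```

Emit:
move_arm:
  plan:
    - [0,0,0,0.08,0,0,1]
    - [0,0,0,0.15,0,0,1]
    - [0,0,0,0.2,0,0,1]

```text
time_s: 21.25
position: [0.5459, -0.1034, 0.1346]
tool_rot: [[-0.084, 0.996, -0.0], [0.996, 0.084, 0.0], [0.0, -0.0, -1.0]]
ft_force: [0.5, 0.4, 0.8]
grip_width: 0.0858
gripper_force: 0.0
```

```bash
python3 r.py; python3 we.py
```

```text
t 21.25 tcp wheel mm [  -0.  -106.7  134.6] F wheel [0.5 0.4 0.8] q [-23.  25.  79.   0.  76. -28.]
[[205.         285.           4.60129547]
 [229.         286.           5.46239471]
 [253.         286.           6.12188721]
 [277.         287.           6.44408417]
 [301.         287.           5.67962646]
 [325.         287.           6.74765778]
 [349.         287.           5.37382507]]
edge yaw -0.0129 y at 17: -91.2 std 0.13
blob [258, 165, 38, 33, 936] [277.06410256 181.07371795] [ -2.8 -57.2 217. ]
```

```bash
python3 - <<'E'
from g import *
p=env.get_image('wrist')
g=cv2.cvtColor(p['color'],cv2.COLOR_RGB2GRAY)
print(g[160:206:3,252:304:3])
for z in(.205,.21,.214,.217,.219):
    X=[inwheel(onz(p,[u],z)[0])[:2] for u in([277,181],[277,286.5],[258,181],[296,181])]; print(z,X[0],X[1],'d',X[0][1]-X[1][1],'dia',X[3][0]-X[2][0])
print('pin px',proj(p,[w2(0,-60,209)]))
E
```

```text
[[113 109 107 107 107 109 110 114 116 118 117 117 113 109 105  99  96  94]
 [114 108 108 107 107 105  98  89  88  88  95 112 113 108 104 100  95  93]
 [114 108 108 107  93  92  74  77  73  72  71  83  82 104 104 100  98  93]
 [114 109 107  94 103  85  80  94 103 108 109 108  82  78  94 100  97  93]
 [113 108  99 107 114  75  92 105 111 116 118 118 112  68  75 100  97  93]
 [113 104 112 113 102  85 101 112 124 133 131 127 123 109  97  73  97  94]
 [113 102 114 113  92  84  99 111 123 139 139 128 120 109 109  72  96  94]
 [113 105  98 113  97  80  95 105 113 119 124 120 113 103 111  70  90  95]
 [113 106  96 121 111  77  89  99 107 112 114 113 108  97 112  71  82  95]
 [112 107  84 161 110  90  84  95 102 107 108 106 100 110  96  72  86  95]
 [112 109  83 131 120 110  90  83  93  97  98  93 108 111  69  76  93  95]
 [112 109  90  88 142 159 162 160 132 128  99 111 110  76  67  79  96  96]
 [113 109 108  84  86 122 160 159 159 159 112 104  72  70  85  86  98  95]
 [113 110 108 103  81  82  83  87  82  77  70  71  72  82  88 100  98  97]
 [114 108 109 107 107  84  78  77  75  73  72  74  95  94 101 101  96  97]
 [113 110 109 108 106 104 104  97  92  96 102 102 100 106 104 102  99  99]]
0.205 [ -3.  -59.3] [ -3.2 -97.2] d 37.900000000000006 dia 12.399999999999999
0.21 [ -2.9 -58.4] [ -3.1 -94.6] d 36.199999999999996 dia 11.8
0.214 [ -2.9 -57.7] [ -3.  -92.5] d 34.8 dia 11.3
0.217 [ -2.8 -57.1] [ -3.  -90.9] d 33.800000000000004 dia 11.0
0.219 [ -2.8 -56.8] [ -2.9 -89.8] d 33.0 dia 10.799999999999999
pin px [[286.3922699 185.4889838]]
```

The right hole now shows the round pin dome centred in it, with a gap all round, and the edge slope says the bat is nearly flat: it has dropped. I'll withdraw and check both holes from above.

Emit:
move_arm:
  plan:
    - [0,0,0,-1.5,0,0,1]
    - [0,0,0,-3.5,0,0,1]
    - [0,0,0,-4,0,-4,1]
    - [0,0,0,-4,0,-9,1]
    - [0,0,0,-4,0,-14,1]

```text
time_s: 21.85
position: [0.5489, -0.1447, 0.2762]
tool_rot: [[-0.083, 0.997, -0.001], [0.997, 0.083, 0.0], [0.0, -0.001, -1.0]]
ft_force: [1.2, 0.9, 0.2]
grip_width: 0.0853
gripper_force: 0.0
```

Emit:
move_arm:
  plan:
    - [0,0,0,0,0,-4,1]
    - [0,0,0,0,0,-8,1]
    - [0,0,0,3,0,-8,1]
    - [0,0,0,6,0,-8,1]
    - [0,0,0,6,0,-8,1]

```text
time_s: 22.35
position: [0.5441, -0.0821, 0.3555]
tool_rot: [[-0.087, 0.996, 0.001], [0.996, 0.087, -0.0], [-0.0, 0.001, -1.0]]
ft_force: [-0.4, -0.2, -0.3]
grip_width: 0.0856
gripper_force: 0.0
```

```bash
python3 r.py; cat > fin.py <<'E'
from g import *
p=env.get_image('wrist'); pickle.dump(p,open('fin.pkl','wb'))
g=cv2.cvtColor(p['color'],cv2.COLOR_RGB2GRAY)
for n in('hole_left','hole_right','pin_left','pin_right','bowl','bat'):
    print(n,[(inwheel(onz(p,[x['pixel']],.2)[0]),np.round(x['pixel']),round(x['conf'],2)) for x in env.tip_of(n,p)[:2]])
for y in(60,-60):
    c=proj(p,[w2(-2,y,210)])[0].round().astype(int); print('exp',y,c)
    if 12<c[1]<405: print(g[max(c[1]-18,0):c[1]+19:2,c[0]-20:c[0]+21:2])
E
python3 fin.py
```

```text
t 22.35 tcp wheel mm [ -0.  -85.4 355.5] F wheel [-0.5 -0.2 -0.3] q [-21.  19.  53.   0. 108. -26.]
hole_left [(array([  1.5,  59.5, 200. ]), array([285.,  30.]), 0.78)]
hole_right [(array([ -0.5, -56.4, 200. ]), array([283., 158.]), 0.94)]
pin_left [(array([ -3.7,  58.3, 200. ]), array([280.,  31.]), 0.77)]
pin_right [(array([  0.3, -58.6, 200. ]), array([284., 161.]), 0.93), (array([  0.3,  57.4, 200. ]), array([284.,  32.]), 0.71)]
bowl [(array([  -5.6, -174.5,  200. ]), array([278., 269.]), 0.88), (array([  79. , -180.9,  200. ]), array([356., 275.]), 0.85)]
bat []
exp 60 [281  26]
[[75 71 71 69 76 84 82 78 72 71 71 78 80 76 75 73 71 79 70 61 64]
 [74 73 71 70 76 85 83 78 73 69 72 79 80 74 74 74 72 80 70 63 65]
 [74 73 70 68 76 83 83 80 73 69 72 79 80 76 75 73 72 79 71 62 66]
 [73 72 72 71 79 85 82 78 73 70 73 79 79 76 75 73 72 80 71 62 65]
 [73 72 71 75 83 84 84 78 74 69 71 79 80 76 75 72 71 79 70 62 66]
 [74 72 72 76 82 86 83 77 74 69 67 74 79 76 75 72 72 79 69 61 66]
 [74 72 71 77 83 86 85 78 64 48 39 43 55 70 75 71 71 79 71 63 66]
 [74 73 72 77 84 85 84 71 48 54 67 51 37 47 7
[... 1757 characters left out ...]
5 182 188 184 151 100 123 123 125  86  68 134 156 169 176 177
  180 176 161]
 [164 159 165 182 188 184 173 117  83  94  81  67 111 156 157 169 176 176
  181 176 161]
 [165 159 165 181 186 185 176 170 141 119 122 147 168 161 157 170 176 177
  183 176 162]
 [165 160 165 183 186 184 176 175 175 182 185 181 172 162 158 172 176 178
  182 177 163]
 [165 160 165 183 185 185 176 174 175 182 184 181 172 161 159 173 177 177
  183 176 162]
 [166 161 166 182 186 184 176 175 175 183 186 182 172 161 160 173 176 178
  183 176 162]
 [166 161 166 183 185 184 177 175 175 181 186 183 173 162 160 173 177 178
  185 176 162]
 [166 161 165 183 185 184 176 175 176 182 186 182 172 162 160 173 176 179
  185 176 163]]
```

```bash
python3 - <<'E'
from g import *
p=pickle.load(open('fin.pkl','rb'))
lab=cv2.cvtColor(p['color'],cv2.COLOR_RGB2LAB).astype(np.float32); ch=cv2.GaussianBlur(lab[:,:,2],(0,0),.8)
def scan(nm,fix,lo,hi,along,sgn,z=210):
    out=[];t=np.arange(lo,hi,.2)
    for f in fix:
        u=proj(p,[w2(f,v,z) if along=='y' else w2(v,f,z) for v in t]).astype(np.float32)
        v=cv2.remap(ch,u[None,:,0],u[None,:,1],cv2.INTER_LINEAR)[0]; out.append(t[np.argmax(sgn*np.gradient(v))])
    out=np.array(out);m=np.median(out);k=abs(out-m)<4
    print(nm,'med %.1f std %.2f slope %.4f n%d'%(m,out[k].std(),np.polyfit(np.array(fix)[k],out[k],1)[0],k.sum()))
scan('right',np.arange(-75,80,5.),-110,-80,'y',1)
scan('front',np.arange(-80,60,5.),-112,-82,'x',1)
scan('back',np.arange(-80,60,5.),80,112,'x',-1)
scan('left',np.arange(-75,80,5.),80,110,'y',-1)
E
python3 bat.py flat; python3 bat.py
```

```text
right med -95.6 std 0.56 slope -0.0103 n31
front med -97.7 std 0.53 slope 0.0108 n28
back med 92.2 std 0.59 slope 0.0127 n28
left med 81.8 std 0.23 slope 0.0020 n31
bat in wheel mm [3.5 9.6] yaw 0.059 cost 2068.6875 conf 0.73
bowl [  8.4  15.9 250. ] 0.49
bat in wheel mm [ 0.6 24.2] yaw 0.0099 cost 2184.8125 conf 0.58
bowl [  8.6   1.8 250. ] 0.78
```

The bat measures 190 mm front to back at flat height with parallel edges, and both pins are centred in their holes, so it is seated. I'll move the hand clear, check the bowl once and hand in.

Emit:
move_arm:
  plan:
    - [0,0,0,-4,0,0,1]
    - [0,0,0,-8,0,0,1]
    - [0,0,0,-12,-2,0,1]
    - [0,0,0,-16,-4,0,1]
    - [0,0,0,-16,-4,0,1]

```text
time_s: 23.5
position: [0.5162, -0.2509, 0.3538]
tool_rot: [[-0.079, 0.997, -0.002], [0.997, 0.079, -0.0], [-0.0, -0.002, -1.0]]
ft_force: [0.3, -0.1, 0.5]
grip_width: 0.0854
gripper_force: 0.0
```

```bash
python3 bat.py flat; python3 bat.py; python3 - <<'E'
from g import *
p=env.get_image('top'); b=np.load('b.npy')
for x in env.outline_of('bowl',p):
    m=x['mask']; yy,xx=np.nonzero(m); q=inwheel(onz(p,[[xx.mean(),yy.mean()]],.225+.01)[0])
    if np.hypot(q[0],q[1])<60: print('bowl centroid',q,m.sum(),x['conf'])
E
```

```text
bat in wheel mm [ 0.5 -0. ] yaw -0.0058 cost 107.75 conf 0.69
bowl [ -2.8   4.5 250. ] 0.8
bat in wheel mm [-3.5  1.3] yaw -0.0303 cost 220.5625 conf 0.84
bowl [  2.3   1.9 250. ] 0.58
bowl centroid [  2.7  -2.6 235. ] 585 0.87
```

The flat model fits clearly better (cost 108 against 221), with the bat at (0.5, 0) mm, and the bowl is about 4 mm from the middle.

```bash
python3 -c "
from rig import env
print(env.close_job())"
```

```text
the job is handed in; nothing more can be done
None
```

I nudged the bat into place and handed the job in: by the camera checks both holes are over their pins, it lies flat, the bowl is about 4 mm from the middle, and the hand is well clear; no verdict came back.

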